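# Load the vial carrier and unlatch it from its dock

### The arm

A 6-joint arm with a two-finger parallel gripper is mounted at the origin on a cart in front of the work surface, level with it; the furniture and walls round the work are solid. World frame = base frame: x ahead of the robot, y to its left, z up, the work surface at z = 0. Lengths are in m, angles in rad, forces in N, time in s.
With the tool pointing down it reaches from about 0.375 to 0.975 m from the base axis. Payload 3.8 kg.
Tool frame: the origin (TCP) lies on the centre line of the jaws, within the pads' length; the fingertips stand 22 mm ahead of it and the grasp point (between the pads) lies 3 mm ahead of it; z points along the fingers, y is the line along which they close (so a half turn about z gives the same grasp; the last joint's range is limited). The gripper opens to 88 mm and grips with 3 to 60 N. Pads are 18 mm wide; open, the fingers measure 123 mm over their backs; the gripper's body (75 mm by 187 mm) begins 45 mm behind the grasp point.
Start: joints at [1.273, 0.264, 1.604, -0, 1.274, -0.037], TCP at [0.174, 0.652, 0.261] pointing down, gripper open.
Joint ranges: [-2.63, 2.63], [-0.94, 2.18], [0.31, 2.57], [-1.31, 4.45], [0, 2.66], [-2.55, 2.55]. Speed limits (rad/s): [2.57, 2.57, 3.14, 3.14, 3.14, 3.14].

### API

Orientations are given as a rotation vector (axis times angle).
In Python, from cell import observe, camera, env, finder gives the robot as it stands.
- The arm moves only by the tool play_rows, never from a script. Its argument "rows" is a list of rows, each a list of 6 numbers: the shift along the tool's x, y, z in cm, then the turn, a rotation vector about the tool's x, y, z in degrees. A call has 1 to 12 rows; each row shifts and turns the commanded pose from where the row before left it, along the tool's axes as they then stand; what a row does not reach is not made up. A row lasts 1/8 s, in which the tool goes at most 62.5 mm and 10.7 degrees, less where a joint would pass 70% of its speed; a pose out of reach is approached as far as the arm can. A call is refused whole if a number of a shift passes 6.25 or a number of a turn 10.7, either way. A call with a gripper value outside its range is refused whole. "fingers" is the opening, from 0 (shut) to 1 (fully open), set as the call begins (left out, the last holds). The fingers move at their own pace and stop on an object; the grip force is fixed at half the most. Time passes only in rows, so rows that do not move let the fingers close. It gives the time, the measured TCP pose, the force, the opening and the grip force at its end, in the units of the state.
- observe(): the state, without advancing time (a new reading comes with each control period).
- camera(name): name is "scene" or "side" or "wrist"; returns a dict with "frame" (400x640x3 uint8, red, green, blue), "fx", "fy", "cx", "cy" (pixels), "pose" (4x4, takes a point from camera to world coordinates). Camera axes: x right, y up, looking along -z (the intrinsics and any distortion apply to the point x, -y, -z); pixel columns grow to the right and rows downward; lengths in m; the calibration is good to about 2 mm. The wrist camera is an equidistant fisheye: a pixel r from the principal point sees the ray r / f radians off the axis. A picture is of the moment at which its call begins. There is no depth.
- env.close_job(): hands the job in; it is judged then, once.
Trained networks look in a picture, given as the dict that the camera call returned (one of the last four; its "shot" number tells which), for a name from the list of things; names that differ only in an ending like _2 or _b are one class to them, and where a whole thing is asked for, a point or a joint stands for the part that bears it (a point fixed in the world has none). Each returns a list of dicts, best first, with "confidence" (0 to 1); they miss things now and then, are a little off and sometimes report something else, mostly with a low value. They report only what shows in the picture. A call takes as long as a camera call.
- finder.look_for(thing, picture): "bbox" ([centre column, centre row, width, height] in pixels, round what is visible of it).
- finder.outline_of(thing, picture): "mask" (400x640 bool, what is visible of it) and "bbox" ([centre column, centre row, width, height] in pixels, round what is visible of it).
The state is a dict: "clock": time; "q": joint angles; "qd": joint speeds; "effort": joint torques, N m; "ee_pos": TCP position; "orientation": TCP orientation; "ft_force": force on the tool from outside, world axes, zero at the start; "wrist_torque": the same for the moment, N m; "opening": opening from 0.0 (shut) to 1.0 (fully open); "finger_force": force on a finger pad.
Only numpy, scipy, OpenCV 4.12 (cv2) and the standard library are available. Lean on these libraries where they do the work, as an engineer would, in place of code of your own. Each camera call takes 0.05 s, during which the arm holds its last target. There are 200 camera calls.

### The job

Put the two small vials that stand near the front edge of the bench (not those at the back) upright into the carrier while it sits latched in its dock on the bench: the amber vial with the blue cap in the blue pocket, the white vial with the yellow cap in the yellow pocket, each right down, and let them go. Then pinch the carrier's two red side catches together, lift the loaded carrier straight up out of the dock, and finish still holding it by the pinched catches, level and still, with its underside about 10 cm above the bench or higher. Do not knock a vial over and leave the two cassettes and the timer where they are.

Things in the scene. Friction and masses are not known exactly. Their poses are not given: they have to be found in the camera images.
- dock: Aluminium base 166 x 90 x 10 mm, fixed on the bench. Origin: centre of its underside, on the bench; x along its length, z up. The carrier stands on it, 10 mm above the bench, within rims 8 mm high. At the middle of each long side is a hooked keeper, 28 mm long, top 30 mm above the bench, spanning 22.5 to 36 mm from the centre line, over a catch's tooth.
- carrier: Loose carrier 140 x 42 mm, 66 mm high, 0.18 kg. Origin: centre of its underside; x along its length, y across, z up, as the dock's when docked (1.5 mm play). At x +48 mm a blue, at -48 mm a yellow block (44 x 42 x 24 mm), each with a round pocket 31 mm wide, 18 mm deep. Mid-way a white grip head, 11 mm thick, between two red catches. Latched, it cannot be lifted.
- carrier_grip (a point): Centre of the carrier's grip head, half-way between the two red paddles and half-way up them: 48 mm above the carrier's underside, 58 mm above the bench when docked. Pinch here along the carrier's y. Axes as the carrier's.
- blue_pocket (a point): Centre of the mouth of the blue pocket, level with the top of its block, 24 mm above the carrier's underside. Axes as the carrier's.
- yellow_pocket (a point): Centre of the mouth of the yellow pocket, level with the top of its block, 24 mm above the carrier's underside. Axes as the carrier's.
- blue_home (a point): Where the centre of the blue-capped vial lies when it stands right down in the blue pocket: on the pocket's axis, 31 mm above the carrier's underside.
- yellow_home (a point): Where the centre of the yellow-capped vial lies when it stands right down in the yellow pocket: on the pocket's axis, 31 mm above the carrier's underside.
- catch_left (a joint): Travel (m) of the red catch on the carrier's +y side: 0 = out, latched; 0.0075 = fully in; free of its keeper from 0.0055. Its spring pushes out, 2.5 N at 0, 8 N fully in. Paddle 24 mm wide in x, 33 to 63 mm above the carrier's underside; both paddles measure 46 mm over their outer faces when out, 31 mm pinched, and stand clear above the keepers.
- catch_right (a joint): The same for the red catch on the carrier's -y side.
- vial_blue_mid (a point): Centre, half-way up, of the amber vial with the blue cap: 27 mm across, 50 mm tall, round up to 45 mm, then a cap 16 mm across; 0.03 kg; stands upright near the front edge of the bench. In its pocket it stands 32 mm proud of the block, so grip its upper part. z is its axis.
- vial_yellow_mid (a point): Centre, half-way up, of the white vial with the yellow cap, same size as the other: 27 mm across, 50 mm tall, 0.03 kg, upright near the front edge of the bench. z is its axis.
- cassette_pink_mid (a point): Bystander: centre of a pink tissue cassette, 28 x 41 x 10 mm, lying on the bench; leave it alone.
- cassette_teal_mid (a point): Bystander: centre of a light-blue tissue cassette, 28 x 41 x 10 mm, lying on the bench; leave it alone.
- timer_mid (a point): Bystander: centre of a grey lab timer, 62 x 68 x 20 mm, lying on the bench; leave it alone.

How it is judged:
On the way, in this order (a step that is already met when the one before it is completed fails the run):
1. both vials stand right down in their own pockets, let go, with the carrier still latched in the dock (distance between vial_blue_mid and blue_home below 0.007 m and distance between vial_yellow_mid and yellow_home below 0.007 m and contact force between the fingers and vial_blue below 0.1 N and contact force between the fingers and vial_yellow below 0.1 N and z of carrier in the frame of dock below 0.013 m and value of joint each of catch_left, catch_right below 0.003 m), for 0.2 s.
2. both red catches are pinched in by the fingers while the loaded carrier still sits in the dock (distance between vial_blue_mid and blue_home below 0.007 m and distance between vial_yellow_mid and yellow_home below 0.007 m and value of joint each of catch_left, catch_right above 0.0045 m and z of carrier in the frame of dock below 0.013 m and contact force between the fingers and carrier above 2 N), for 0.1 s.
At the end, for the whole second after the job is handed in: Carrier held by its pinched catches (each in over 4.5 mm, fingers pressing over 2 N), underside over 85 mm above the bench, off the dock, level within 15 degrees, still (under 30 mm/s, 0.2 rad/s); each vial within 7 mm of home in the pocket of its colour, untouched by the fingers (distance between vial_blue_mid and blue_home below 0.007 m and distance between vial_yellow_mid and yellow_home below 0.007 m and contact force between the fingers and vial_blue below 0.1 N and contact force between the fingers and vial_yellow below 0.1 N and value of joint each of catch_left, catch_right above 0.0045 m and height (world z) of carrier above 0.085 m and angle between carrier's own z axis and vertical below 0.26 rad and contact force between dock and carrier below 0.05 N and contact force between the fingers and carrier above 2 N and linear speed of carrier below 0.03 m/s and angular speed of carrier below 0.2 rad/s); the arm keeps its last pose, push and grip.
It fails at once if a vial is tipped over (more than 45 degrees) (angle between any of vial_blue_mid, vial_yellow_mid's own z axis and vertical above 0.785 rad).
It fails at once if a cassette or the timer is pushed more than 20 mm (distance of any of cassette_pink_mid, cassette_teal_mid, timer_mid from where it was at the start of the episode above 0.02 m).
It also fails if it takes over 58 s, if anything falls off the work surface, if the arm or the gripper's body presses on something with over 40 N, if the wrist force passes 120 N, or if a joint passes its speed limit or range.

## Working session

There is one attempt and no reset: what is moved stays moved. The work goes in short steps, Python scripts to look and compute and a tool call to move; the robot and the scene stay as the last step left them, time stands still between calls to the robot, and variables do not carry over. Pictures are saved under pics/ and viewed, at most 10 in all, crops included, and the job is handed in when it is done.

Besides the shell and the picture viewer there is one more tool, called after "Emit:" as name(argument=value, ...), one argument or row to a line, values as JSON. play_rows: Moves the arm, as the interface text tells. Its arguments: {"type":"object","properties":{"rows":{"type":"array"},"fingers":{"type":"number"}},"required":["rows"]}

```bash
mkdir -p pics; cat > h.py <<'E'
import numpy as np, cv2
from cell import observe, camera, env, finder
from scipy.spatial.transform import Rotation as R
def ray(c,u,v):
    # world origin and direction of pixel; pinhole unless wrist
    x,y=(u-c['cx'])/c['fx'],(v-c['cy'])/c['fy']
    if c.get('fish'):
        t=np.hypot(x,y); s=np.sin(t)/t if t>1e-9 else 1; d=np.array([x*s,y*s,np.cos(t)])
    else: d=np.array([x,y,1.])
    P=np.array(c['pose']); d=P[:3,:3]@(d*[1,-1,-1]); return P[:3,3],d/np.linalg.norm(d)
def onz(c,u,v,z):
    o,d=ray(c,u,v); return o+d*(z-o[2])/d[2]
def proj(c,p):
    P=np.array(c['pose']); q=(P[:3,:3].T@(np.array(p)-P[:3,3]))*[1,-1,-1]
    if c.get('fish'):
        r=np.hypot(q[0],q[1]); t=np.arctan2(r,q[2]); k=t/r if r>1e-9 else 0
        return c['fx']*q[0]*k+c['cx'],c['fy']*q[1]*k+c['cy']
    return c['fx']*q[0]/q[2]+c['cx'],c['fy']*q[1]/q[2]+c['cy']
def cam(n):
    c=camera(n); c['fish']= n=='wrist'; return c
def tri(obs):
    A=np.zeros((3,3));b=np.zeros(3)
    for o,d in obs:
        M=np.eye(3)-np.outer(d,d);A+=M;b+=M@o
    return np.linalg.solve(A,b)
def save(c,n): cv2.imwrite('pics/'+n+'.png',c['frame'][:,:,::-1])
E
python3 - <<'E'
from h import *
o=observe(); print({k:np.round(v,3) for k,v in o.items()})
for n in ['scene','side','wrist']:
    c=cam(n); save(c,n+'0'); print(n,[k for k in c],c['fx'],c['cx'],c['cy'],np.round(c['pose'],3).tolist())
    for t in ['dock','carrier','vial_blue_mid','vial_yellow_mid','cassette_pink_mid','cassette_teal_mid','timer_mid','catch_left']:
        print(t,[(np.round(r['bbox']).astype(int).tolist(),round(r['confidence'],2)) for r in finder.look_for(t,c)[:3]])
a=cv2.imread('pics/scene0.png');b=cv2.imread('pics/side0.png')
E
```

```text
{'clock': np.float64(0.0), 'q': array([ 1.273,  0.265,  1.605, -0.   ,  1.274, -0.037]), 'qd': array([-0.   ,  0.001, -0.   ,  0.001,  0.001,  0.001]), 'effort': array([ 2.0000e-03, -5.0211e+01, -3.5688e+01,  7.3000e-02,  3.0000e-02,
       -0.0000e+00]), 'ee_pos': array([0.174, 0.652, 0.259]), 'orientation': array([-4.080e-01, -3.115e+00,  3.000e-03]), 'ft_force': array([ 0.764,  0.551, -0.592]), 'wrist_torque': array([ 0.021,  0.04 , -0.004]), 'finger_force': np.float64(0.0), 'opening': np.float64(1.002)}
scene ['frame', 'fx', 'fy', 'cx', 'cy', 'pose', 'shot', 'fish'] 465.7903300383164 319.44870153089227 192.39394011061682 [[-1.0, -0.021, -0.002, 0.525], [0.017, -0.876, 0.481, 0.56], [-0.012, 0.481, 0.877, 1.202], [0.0, 0.0, 0.0, 1.0]]
dock [([307, 179, 41, 51], 0.89), ([305, 176, 26, 44], 0.17)]
carrier [([306, 173, 26, 47], 0.88)]
vial_blue_mid [([351, 130, 7, 12], 0.57), ([298, 168, 8, 14], 0.51)]
vial_yellow_mid [([353, 234, 10, 10], 0.6), ([306, 175, 24, 49], 0.59)]
cassette_pink_mid [([358, 178, 12, 13], 0.64)]
cassette_teal_mid [([358, 156, 6, 10], 0.64)]
timer_mid [([367, 2
[... 233 characters left out ...]
531, 0.535], [0.0, 0.0, 0.0, 1.0]]
dock [([358, 241, 58, 46], 0.85)]
carrier [([361, 231, 40, 47], 0.86)]
vial_blue_mid [([346, 304, 18, 28], 0.8)]
vial_yellow_mid []
cassette_pink_mid []
cassette_teal_mid [([309, 282, 23, 16], 0.55)]
timer_mid [([241, 191, 30, 18], 0.77)]
catch_left [([359, 229, 46, 45], 0.64), ([353, 220, 7, 21], 0.54)]
wrist ['frame', 'fx', 'fy', 'cx', 'cy', 'pose', 'shot', 'fish'] 309.70691628693146 323.22714951501064 202.59030868579575 [[0.257, -0.918, -0.304, 0.095], [0.966, 0.244, 0.08, 0.674], [0.001, -0.314, 0.949, 0.385], [0.0, 0.0, 0.0, 1.0]]
dock []
carrier []
vial_blue_mid []
vial_yellow_mid []
cassette_pink_mid []
cassette_teal_mid []
timer_mid []
catch_left []
```

```bash
python3 - <<'E'
import cv2,numpy as np
a=cv2.imread('pics/scene0.png')[90:310,250:450];b=cv2.imread('pics/side0.png')[130:350,190:440]
a=cv2.resize(a,(400,440),interpolation=2);b=cv2.resize(b,(400,352),interpolation=2)
p=np.zeros((440,800,3),np.uint8);p[:,:400]=a;p[:352,400:]=b
cv2.imwrite('pics/comp0.png',p)
E
```

```text
(no output)
```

View pics/comp0.png

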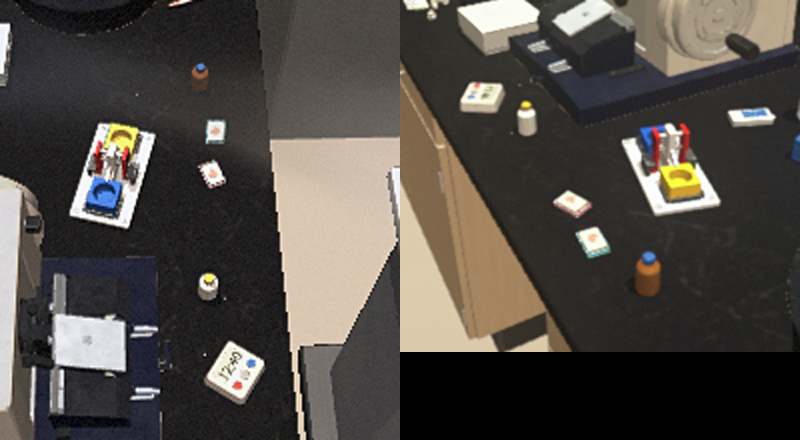

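The composite shows (scene view, left) the amber vial near pixel (350,128), the white one near (354,234), cassettes at (358,156) and (356,177), and the timer at (367,277). The carrier is at (306,174), with its yellow block up (lower y) and its blue block down.

```bash
python3 - <<'E'
from h import *
S=cam('scene');D=cam('side')
def cents(c,win):
    u0,v0,u1,v1=win;h=cv2.cvtColor(c['frame'],cv2.COLOR_RGB2HSV)[v0:v1,u0:u1].astype(int);out={}
    for n,(lo,hi) in dict(blue=(100,125),yellow=(22,35),red=(172,180),amber=(5,16)).items():
        m=((h[...,0]>=lo)&(h[...,0]<=hi)&(h[...,1]>150)&(h[...,2]>60)).astype(np.uint8)
        k,l,s,ce=cv2.connectedComponentsWithStats(m)
        out[n]=[(int(s[i,4]),np.round(ce[i]+[u0,v0],1).tolist()) for i in range(1,k) if s[i,4]>5]
    return out
a=cents(S,(260,100,420,310));b=cents(D,(215,150,440,340));print(a);print(b)
print('scene vial b/y base-ish',onz(S,350.5,129,.03),onz(S,353.7,234,.03))
for n,w in [('blue',(350.8,123.5)),('yellow',(354,229))]: print(n,onz(S,*w,.047))
print('side blue cap z.047',onz(D,348,291,.047)); print('yel cap',onz(D,268,195.5,.047))
for t,z in [('timer_mid',.01),('cassette_pink_mid',.005),('cassette_teal_mid',.005),('dock',.005)]:
    r=finder.look_for(t,S)[0]['bbox'];print(t,onz(S,r[0],r[1],z))
E
```

```text
{'blue': [(223, [301.6, 187.4]), (9, [375.0, 271.0])], 'yellow': [(7, [314.1, 157.4])], 'red': [], 'amber': [(9, [347.1, 126.0])]}
{'blue': [(68, [343.8, 214.9]), (13, [352.6, 209.6]), (6, [438.7, 216.5]), (15, [437.7, 224.7]), (23, [345.1, 291.2])], 'yellow': [(25, [268.4, 195.2]), (243, [364.4, 239.9])], 'red': [], 'amber': [(272, [344.6, 303.8])]}
scene vial b/y base-ish [ 0.42742596 -0.30509222  0.03      ] [0.43611699 0.04876158 0.03      ]
blue [ 0.42689091 -0.31335949  0.047     ]
yellow [0.43581866 0.041477   0.047     ]
side blue cap z.047 [ 0.43370214 -0.31855185  0.047     ]
yel cap [0.43492951 0.04019938 0.047     ]
timer_mid [0.40321389 0.16450299 0.01      ]
cassette_pink_mid [ 0.56355263 -0.15443932  0.005     ]
cassette_teal_mid [ 0.39912009 -0.22719609  0.005     ]
dock [ 0.56656791 -0.14791105  0.005     ]
```

Emit:
play_rows(
  rows=[
    [-6.2,-4,0,0,0,5.5],
    [-6,-4.5,0,0,0,5.7],
    [-5.8,-4,0,0,0,5.9],
    [-5.5,-4,0,0,0,6],
    [-5.2,-3,0,0,0,6],
    [-5,-2,0,0,0,6],
    [-4.8,-1,0,0,0,6],
    [-4.7,-0.5,0,0,0,6],
    [-4.6,0,0,0,0,6],
    [-4.6,0,0,0,0,6],
    [-4.6,0,0,0,0,6],
    [-4,0,0,0,0,5],
  ],
  fingers=0.7,
)

```text
clock: 3.15
ee_pos: [0.4523, 0.0825, 0.261]
orientation: [2.127, 2.311, 0.001]
ft_force: [0.4, 0.3, -0.6]
opening: 0.694
finger_force: 0.0
```

```bash
cat > m.py <<'E'
from h import *
def st():
    o=observe();r=R.from_rotvec(o['orientation']);m=r.as_matrix()
    print('t',round(float(o['clock']),2),'ee',np.round(o['ee_pos'],4),'ydir',np.round(np.degrees(np.arctan2(m[1,1],m[0,1])),1),'z',np.round(m[:,2],3),'op',round(float(o['opening']),3),'ff',round(float(o['finger_force']),1),'ft',np.round(o['ft_force'],1),'q6',round(float(o['q'][5]),2)); return o,m
E
python3 - <<'E'
from m import *
st(); W=cam('wrist');save(W,'w1')
for t in ['dock','carrier','vial_blue_mid','vial_yellow_mid','blue_pocket','yellow_pocket','catch_left']:
    print(t,[(np.round(r['bbox'],1).tolist(),round(r['confidence'],2),np.round(onz(W,r['bbox'][0],r['bbox'][1],.034),3)) for r in finder.look_for(t,W)[:3]])
S=cam('scene');D=cam('side')
print('handle',tri([ray(S,266,201),ray(D,404,158)]))
E
```

```text
t 3.15 ee [0.4523 0.0825 0.261 ] ydir 4.8 z [ 0.001 -0.    -1.   ] op 0.694 ff 0.0 ft [ 0.4  0.3 -0.6] q6 0.04
dock [([362.4, 317.1, 44.3, 78.0], 0.69, array([ 0.526, -0.12 ,  0.034]))]
carrier [([381.2, 331.4, 52.1, 67.5], 0.86, array([ 0.559, -0.147,  0.034]))]
vial_blue_mid [([378.6, 343.1, 16.3, 16.2], 0.71, array([ 0.56 , -0.172,  0.034]))]
vial_yellow_mid [([309.5, 205.3, 22.7, 24.0], 0.8, array([0.439, 0.044, 0.034]))]
blue_pocket [([378.6, 329.8, 52.0, 65.0], 0.56, array([ 0.555, -0.144,  0.034]))]
yellow_pocket []
catch_left [([377.9, 345.2, 15.1, 21.4], 0.5, array([ 0.56 , -0.177,  0.034]))]
handle [ 0.70900889 -0.0500767   0.10753216]
```

View pics/w1.png

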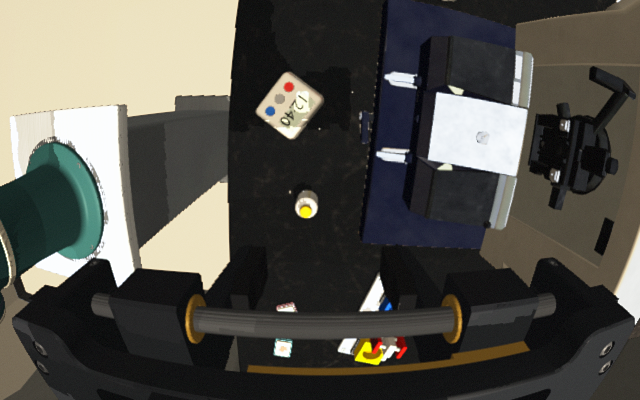

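Wrist view: the white vial is at about (307,205), its yellow cap at (305,211). The carrier is partly hidden behind the gripper at (380,330).

```bash
python3 - <<'E'
from m import *
o,m=st(); W=cam('wrist');D=cam('side');S=cam('scene')
def cap(c,u0,v0,u1,v1,lo,hi,smin=140):
    h=cv2.cvtColor(c['frame'],cv2.COLOR_RGB2HSV)[v0:v1,u0:u1].astype(int)
    mm=(h[...,0]>=lo)&(h[...,0]<=hi)&(h[...,1]>smin)&(h[...,2]>80);v,u=np.nonzero(mm);return u.mean()+u0,v.mean()+v0,len(u)
w=cap(W,285,190,330,225,22,35);d=cap(D,255,185,285,215,22,35);s=cap(S,340,218,370,245,22,35,90)
print(w,d,s)
for c,x in ((W,w),(D,d),(S,s)): print(onz(c,x[0],x[1],.049))
for t in ('vial_yellow_mid',):
    for r in finder.outline_of(t,W)[:1]:
        b=r['bbox'];print(b,r['confidence'],onz(W,b[0],b[1],.025))
    b=finder.look_for(t,S)[0]['bbox'];print(b,onz(S,b[0],b[1],.025))
E
```

```text
t 3.65 ee [0.4516 0.085  0.2607] ydir 5.1 z [ 0.  0. -1.] op 0.7 ff 0.0 ft [-0.6  0.3  0.2] q6 0.04
(np.float64(305.63392857142856), np.float64(213.86607142857142), 112) (np.float64(268.7368421052632), np.float64(195.3684210526316), 19) (np.float64(353.94444444444446), np.float64(228.22222222222223), 18)
[0.43498266 0.04122372 0.049     ]
[0.43554999 0.03681985 0.049     ]
[0.43600148 0.04007093 0.049     ]
[309.2, 205.5, 21.2, 25.6] 0.8 [0.43792163 0.04354683 0.025     ]Traceback (most recent call last):
  File "<stdin>", line 12, in <module>
IndexError: list index out of range
```

Emit:
play_rows(
  rows=[
    [-1.5,-0.7,3.5,0,0,0],
    [-1.5,-0.7,4,0,0,0],
    [-1.2,-0.6,4,0,0,0],
    [0,0,2.5,0,0,0],
    [0,0,0,0,0,0],
    [0,0,0,0,0,0],
  ],
)

```text
clock: 4.65
ee_pos: [0.4364, 0.0406, 0.1218]
orientation: [2.122, 2.315, 0.002]
ft_force: [1.0, -0.5, 0.9]
opening: 0.702
finger_force: 0.0
```

```bash
cat >> m.py <<'E'
def cap(c,lo,hi,near,rad=40,smin=140):
    h=cv2.cvtColor(c['frame'],cv2.COLOR_RGB2HSV).astype(int)
    mm=(h[...,0]>=lo)&(h[...,0]<=hi)&(h[...,1]>smin)&(h[...,2]>80)
    v,u=np.nonzero(mm);k=np.hypot(u-near[0],v-near[1])<rad
    return (u[k].mean(),v[k].mean(),k.sum()) if k.sum() else None
def tool(o,m,p): return np.round(100*(m.T@(np.array(p)-o['ee_pos'])),2)
E
python3 - <<'E'
from m import *
o,m=st();W=cam('wrist');save(W,'w2')
n=proj(W,[.4355,.0405,.05]);x=cap(W,22,35,n);print(n,x)
p=onz(W,x[0],x[1],.049);print(p,tool(o,m,p))
for r in finder.look_for('vial_yellow_mid',W)[:2]: b=r['bbox'];print(b,r['confidence'],onz(W,b[0],b[1],.03))
E
```

```text
t 4.65 ee [0.4364 0.0406 0.1218] ydir 5.0 z [ 0.002  0.    -1.   ] op 0.702 ff 0.0 ft [ 1.  -0.5  0.9] q6 -0.05
(np.float64(321.92847434896294), np.float64(227.30812677904404)) (np.float64(320.92660550458714), np.float64(225.20489296636086), np.int64(327))
[0.43471378 0.04158201 0.049     ] [ 0.11 -0.18  7.28]
[322.9, 212.0, 41.1, 44.6] 0.59 [0.43583545 0.04441903 0.03      ]
```

View pics/w2.png

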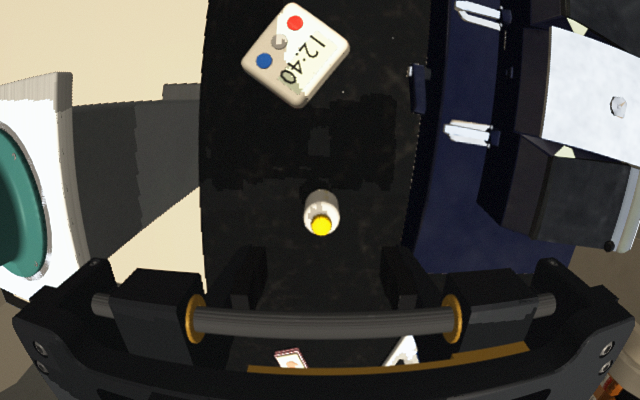

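Near wrist view: the yellow cap is at (321,225), centred between the fingers to within 2 mm. I'll descend and grip.

Emit:
play_rows(
  rows=[
    [0.05,-0.1,3,0,0,0],
    [0,0,3,0,0,0],
    [0,0,1.5,0,0,0],
    [0,0,0.4,0,0,0],
    [0,0,0,0,0,0],
  ],
)

```text
clock: 5.38
ee_pos: [0.4352, 0.041, 0.0424]
orientation: [2.123, 2.315, 0.001]
ft_force: [0.2, 1.2, 0.5]
opening: 0.7
finger_force: 0.0
```

Emit:
play_rows(
  rows=[
    [0,0,0,0,0,0],
    [0,0,0,0,0,0],
    [0,0,0,0,0,0],
    [0,0,0,0,0,0],
    [0,0,0,0,0,0],
  ],
  fingers=0,
)

```text
clock: 6.0
ee_pos: [0.4347, 0.0409, 0.0419]
orientation: [2.123, 2.315, 0.0]
ft_force: [-1.0, -0.1, 2.7]
opening: 0.293
finger_force: 30.0
```

Emit:
play_rows(
  rows=[
    [0,0,-3,0,0,0],
    [0,0,-5,0,0,0],
    [-3,0,-4,0,0,3],
    [-4.5,1,0,0,0,3],
    [-5,3,0,0,0,3],
    [-5,4,0,0,0,3],
    [-4,4,0,0,0,3],
    [-1.7,3,0,0,0,2],
    [0,0,0,0,0,0],
    [0,0,0,0,0,0],
  ],
)

```text
clock: 7.25
ee_pos: [0.5736, -0.2015, 0.1609]
orientation: [-2.44, -1.975, 0.002]
ft_force: [0.1, 1.3, -0.3]
opening: 0.299
finger_force: 30.0
```

```bash
python3 - <<'E'
from m import *
o,m=st();W=cam('wrist');save(W,'w3')
for t in ['dock','carrier','blue_pocket','yellow_pocket','catch_left','vial_yellow_mid']:
    print(t,[(np.round(r['bbox'],1).tolist(),round(r['confidence'],2),np.round(onz(W,r['bbox'][0],r['bbox'][1],.034),3)) for r in finder.look_for(t,W)[:3]])
E
```

```text
t 7.25 ee [ 0.5736 -0.2015  0.1609] ydir -12.0 z [-0.002  0.001 -1.   ] op 0.299 ff 30.0 ft [ 0.1  1.3 -0.3] q6 -0.17
dock [([306.6, 140.0, 98.9, 182.4], 0.6, array([ 0.571, -0.147,  0.034]))]
carrier [([301.4, 145.3, 67.7, 169.1], 0.88, array([ 0.566, -0.15 ,  0.034]))]
blue_pocket [([298.5, 140.7, 66.4, 165.7], 0.76, array([ 0.564, -0.146,  0.034])), ([278.6, 151.0, 23.5, 39.0], 0.25, array([ 0.546, -0.151,  0.034]))]
yellow_pocket [([297.4, 145.3, 70.1, 165.7], 0.77, array([ 0.562, -0.149,  0.034]))]
catch_left [([278.9, 150.8, 23.8, 40.3], 0.77, array([ 0.547, -0.151,  0.034])), ([324.3, 266.2, 54.8, 76.2], 0.72, array([ 0.561, -0.263,  0.034])), ([298.5, 143.5, 70.0, 164.6], 0.23, array([ 0.564, -0.148,  0.034]))]
vial_yellow_mid [([325.6, 268.1, 53.6, 76.7], 0.65, array([ 0.562, -0.265,  0.034]))]
```

View pics/w3.png

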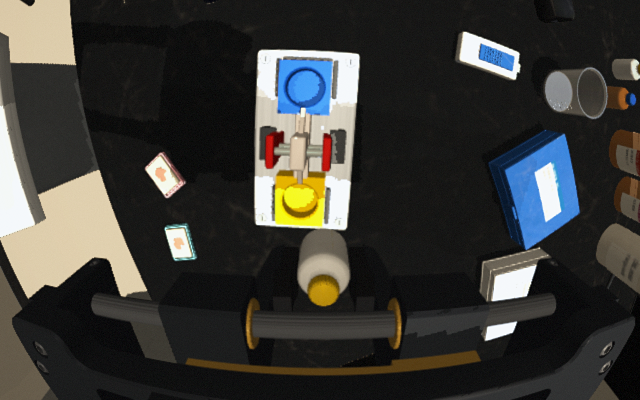

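Wrist view: the dock fills (256–359, 50–229), with the blue pocket near (306,87), the grip head near (299,150) and the yellow pocket near (299,199). The held white vial is at (323,265).

```bash
python3 - <<'E'
import cv2,numpy as np
a=cv2.imread('pics/w3.png')
p=np.zeros((600,800,3),np.uint8)
p[:600,:400]=cv2.resize(a[45:125,275-2:335-0-8+1+0][:75,:50],(400,600),interpolation=cv2.INTER_CUBIC) if 0 else 0
b=cv2.resize(a[50:120,270:340],(400,400),interpolation=cv2.INTER_CUBIC);y=cv2.resize(a[165:235,265:335],(400,400),interpolation=cv2.INTER_CUBIC)
p=np.hstack([b,y]);cv2.imwrite('pics/crop3.png',p)
E
```

```text
(no output)
```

View pics/crop3.png

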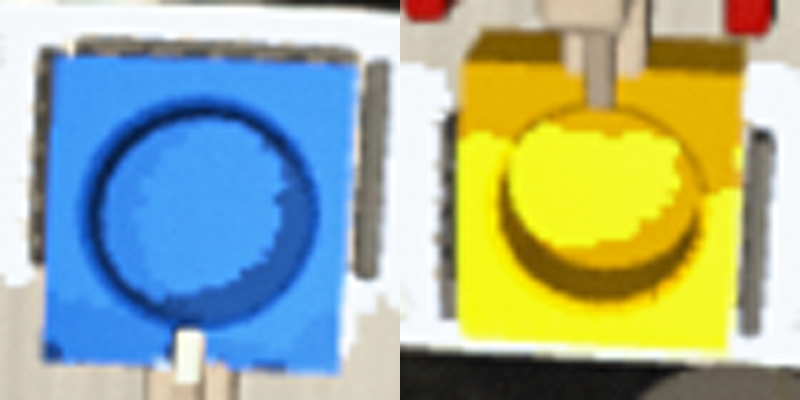

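Crop: the blue rim centre is at about (305.0,87.1) and the yellow rim centre at about (300.1,200.4).

```bash
python3 - <<'E'
from m import *
o,m=st();W=cam('wrist')
b=onz(W,305,87.1,.034);y=onz(W,300.1,200.4,.034);d=b-y
print(b,y,'dist',np.linalg.norm(d),'yaw',np.degrees(np.arctan2(d[1],d[0])),'ctr',(b+y)/2)
dk=[onz(W,*p,.012) for p in [(258,50),(359,53),(347,229),(256,226)]];print('dock ctr',np.mean(dk,0),[round(np.linalg.norm(dk[i]-dk[i-1]),4) for i in range(4)])
# held vial: cap centre top z = vial bottom(.118)+.05
print('cap expected',proj(W,o['ee_pos']+np.array([0,0,.008])))
print(cap(W,15,35,(323,290),30,120))
for n,c in (('scene',cam('scene')),('side',cam('side'))):
    print(n,[np.round(proj(c,[*p[:2],.034]),1) for p in (b,y)])
print('tool to yellow',tool(o,m,[*y[:2],.1609]))
E
```

```text
t 7.6 ee [ 0.5743 -0.2016  0.162 ] ydir -12.0 z [ 0. -0. -1.] op 0.293 ff 30.0 ft [-0.6 -1.2  0.3] q6 -0.17
[ 0.57960662 -0.10459549  0.034     ] [ 0.55481365 -0.19634793  0.034     ] dist 0.0950431537704301 yaw 74.87889611379134 ctr [ 0.56721013 -0.15047171  0.034     ]
dock ctr [ 0.56719174 -0.15064474  0.012     ] [np.float64(0.1647), np.float64(0.0881), np.float64(0.1633), np.float64(0.0883)]
cap expected (np.float64(323.9561722051591), np.float64(295.0836985420448))
(np.float64(323.0398505603985), np.float64(290.02366127023663), np.int64(803))
scene [array([301.3, 185.6]), array([309.6, 158.7])]
side [array([351.2, 213.8]), array([365. , 238.4])]
tool to yellow [ 0.11 -2.01  0.11]
```

Emit:
play_rows(
  rows=[
    [0,-0.7,0,0,0,1],
    [0,-0.7,1.5,0,0,1],
    [0,-0.5,3,0,0,1],
    [0,0,2,0,0,0],
    [0,0,1,0,0,0],
    [0,0,0,0,0,0],
    [0,0,0,0,0,0],
  ],
)

```text
clock: 8.62
ee_pos: [0.5569, -0.1982, 0.0875]
orientation: [2.492, 1.911, 0.001]
ft_force: [-0.9, 0.4, -0.2]
opening: 0.297
finger_force: 30.0
```

```bash
python3 - <<'E'
from m import *
o,m=st();W=cam('wrist');D=cam('side');S=cam('scene');save(W,'w4')
a=W['frame'][130:290,240:400];b=D['frame'][200:270,320:400]
p=np.hstack([cv2.resize(a,(400,400),interpolation=2),cv2.resize(b,(400,350),interpolation=2)[:350] if 0 else cv2.resize(np.vstack([b,np.zeros((10,80,3),np.uint8)]),(400,400),interpolation=2)])
cv2.imwrite('pics/c4.png',p[:,:,::-1])
print('proj yellow pocket W,D',proj(W,[.5548,-.1969,.034]),proj(D,[.5548,-.1969,.034]))
E
```

```text
t 8.62 ee [ 0.5569 -0.1982  0.0875] ydir -15.0 z [ 0.001 -0.001 -1.   ] op 0.297 ff 30.0 ft [-0.9  0.4 -0.2] q6 -0.12
proj yellow pocket W,D (np.float64(319.86594544735783), np.float64(237.1763916341831)) (np.float64(365.19453620531164), np.float64(238.5226897913221))
```

View pics/c4.png

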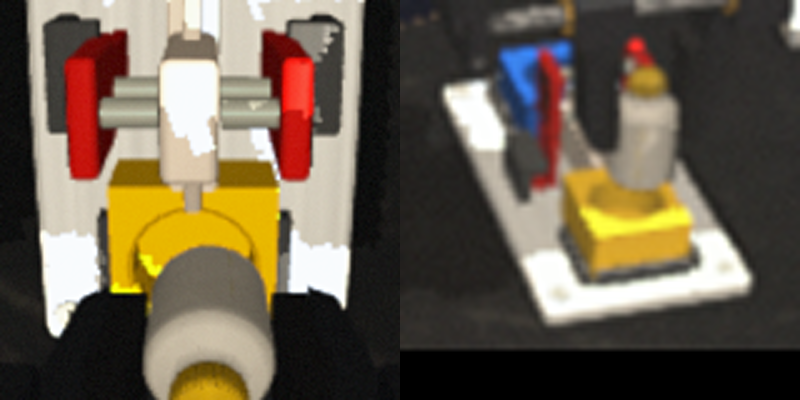

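Wrist crop: the vial axis is at about crop x 210 and the pocket and block centre at about 194, so the vial is about 4 mm off in tool y. The rim's far edge is at (317,213) and the vial bottom's far edge at (324,229).

```bash
python3 - <<'E'
from m import *
o,m=st();W=cam('wrist');D=cam('side')
print('rim far world',onz(W,317.4,213.2,.034)-m[:,0]*.0155,'vial from img',onz(W,324,229.2,.0445)-m[:,0]*.0135, 'block back edge', onz(W,317.4,130+187*.4,.034)-m[:,0]*.022)
print('block L/R',onz(W,240+110*.4,130+260*.4,.034),onz(W,240+278*.4,130+260*.4,.034))
print('side pocket',onz(D,365.6,240,.034),'vial',onz(D,369.2,235.6,.0445))
E
```

```text
t 8.78 ee [ 0.5569 -0.1982  0.0878] ydir -15.0 z [ 0.002 -0.001 -1.   ] op 0.296 ff 30.0 ft [-0.6 -0.1 -0.3] q6 -0.12
rim far world [ 0.55351985 -0.19603202  0.03400398] vial from img [ 0.55631314 -0.20106148  0.04450346] block back edge [ 0.5532663  -0.19708069  0.03400564]
block L/R [ 0.53346429 -0.18913217  0.034     ] [ 0.57436755 -0.20005205  0.034     ]
side pocket [ 0.55266356 -0.20147233  0.034     ] vial [ 0.55933539 -0.20359455  0.0445    ]
```

Emit:
play_rows(
  rows=[
    [0.1,-0.2,0,0,0,0],
    [0.05,-0.22,0.3,0,0,0],
    [0,0,0.3,0,0,0],
    [0,0,0,0,0,0],
    [0,0,0,0,0,0],
  ],
)

```text
clock: 9.5
ee_pos: [0.5523, -0.1954, 0.0806]
orientation: [-2.493, -1.911, 0.0]
ft_force: [-0.3, 0.3, -0.4]
opening: 0.294
finger_force: 30.0
```

```bash
python3 - <<'E'
from m import *
o,m=st();W=cam('wrist');D=cam('side')
a=W['frame'][180:260,280:360];b=D['frame'][210:260,340:390]
p=np.hstack([cv2.resize(a,(400,400),interpolation=2),cv2.resize(b,(400,400),interpolation=2)])
cv2.imwrite('pics/c5.png',p[:,:,::-1])
E
```

```text
t 9.5 ee [ 0.5523 -0.1954  0.0806] ydir -15.0 z [-0.  0. -1.] op 0.294 ff 30.0 ft [-0.3  0.3 -0.4] q6 -0.12
```

View pics/c5.png

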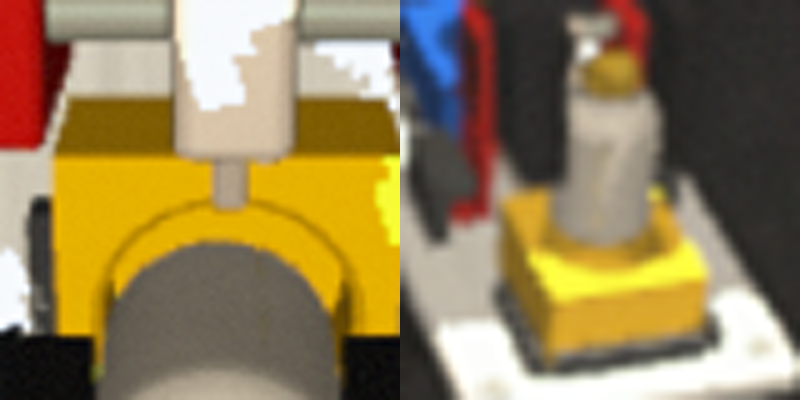

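The crops show the vial nearly concentric with the rim, roughly 1 mm left of it and 1–2 mm short along tool x. I'll shift it a little and then descend gently, watching the force.

Emit:
play_rows(
  rows=[
    [0.1,0.08,0,0,0,0],
    [0,0,0.3,0,0,0],
    [0,0,0.2,0,0,0],
    [0,0,0.2,0,0,0],
    [0,0,0,0,0,0],
  ],
)

```text
clock: 10.22
ee_pos: [0.5532, -0.1946, 0.0734]
orientation: [-2.493, -1.911, 0.0]
ft_force: [-0.4, -0.1, -0.9]
opening: 0.296
finger_force: 30.0
```

Emit:
play_rows(
  rows=[
    [0,0,0.3,0,0,0],
    [0,0,0.3,0,0,0],
    [0,0,0.3,0,0,0],
    [0,0,0,0,0,0],
  ],
)

```text
clock: 10.72
ee_pos: [0.5532, -0.1946, 0.0643]
orientation: [-2.493, -1.911, 0.001]
ft_force: [-0.1, -0.8, -0.3]
opening: 0.295
finger_force: 30.0
```

Emit:
play_rows(
  rows=[
    [0,0,0.3,0,0,0],
    [0,0,0.25,0,0,0],
    [0,0,0,0,0,0],
  ],
)

```text
clock: 11.1
ee_pos: [0.5533, -0.1946, 0.0589]
orientation: [-2.493, -1.911, 0.0]
ft_force: [0.1, -0.8, -0.3]
opening: 0.3
finger_force: 30.0
```

Emit:
play_rows(
  rows=[
    [0,0,0.1,0,0,0],
    [0,0,0,0,0,0],
    [0,0,0,0,0,0],
  ],
)

```text
clock: 11.48
ee_pos: [0.5534, -0.1946, 0.0582]
orientation: [-2.493, -1.912, 0.0]
ft_force: [0.2, -0.1, -0.7]
opening: 0.298
finger_force: 30.0
```

Emit:
play_rows(
  rows=[
    [0,0,0,0,0,0],
    [0,0,0,0,0,0],
    [0,0,0,0,0,0],
    [0,0,0,0,0,0],
    [0,0,-2,0,0,0],
    [0,0,-4,0,0,0],
    [0,0,-4,0,0,0],
    [0,0,0,0,0,0],
  ],
  fingers=0.55,
)

```text
clock: 12.48
ee_pos: [0.5567, -0.1959, 0.1642]
orientation: [2.486, 1.906, 0.008]
ft_force: [0.6, 0.1, -0.1]
opening: 0.548
finger_force: 0.0
```

```bash
python3 - <<'E'
from m import *
o,m=st();W=cam('wrist');D=cam('side');save(W,'w6')
y=[.5535,-.1955];
for c,n,ps in ((W,'W',22),(D,'D',22)):
    e=proj(c,[*y,.064]);x=cap(c,15,35,e,25);print(n,'cap exp',np.round(e,1),x, onz(c,x[0],x[1],.064))
# amber vial
b=[.43,-.316]
for n in('side','scene'):
    c=D if n=='side' else cam('scene');e=proj(c,[*b,.048]);x=cap(c,100,128,e,12,90);print(n,e,x,x and onz(c,x[0],x[1],.047))
    r=finder.look_for('vial_blue_mid',c)
    for q in r[:3]: print(q['confidence'],q['bbox'],onz(c,q['bbox'][0],q['bbox'][1],.025))
E
```

```text
t 12.47 ee [ 0.5567 -0.1959  0.1642] ydir -15.0 z [ 0.009 -0.004 -1.   ] op 0.548 ff 0.0 ft [ 0.6  0.1 -0.1] q6 -0.12
W cap exp [318.3 213.2] (np.float64(318.6038338658147), np.float64(213.7444089456869), np.int64(939)) [ 0.55362161 -0.19601689  0.064     ]
D cap exp [365.3 226.7] (np.float64(364.5244755244755), np.float64(242.58041958041957), np.int64(286)) [ 0.52205084 -0.23822648  0.064     ]
side (np.float64(345.414480106999), np.float64(290.37749280952823)) (np.float64(345.0701754385965), np.float64(290.43859649122805), np.int64(57)) [ 0.42997387 -0.31501202  0.047     ]
0.88 [343.9, 304.1, 19.8, 26.4] [ 0.42338133 -0.32350915  0.025     ]
scene (np.float64(349.76267948192327), np.float64(122.63184241123614)) (np.float64(349.92857142857144), np.float64(122.64285714285714), np.int64(14)) [ 0.42940941 -0.31670372  0.047     ]
```

Emit:
play_rows(
  rows=[
    [-2.5,-1.5,0,0,0,0],
    [-4,-2.5,0,0,0,0],
    [-4.3,-2.5,0,0,0,0],
    [-2.5,-1.5,2,0,0,0],
    [-1.5,-1,2.4,0,0,0],
    [0,0,0,0,0,0],
    [0,0,0,0,0,0],
  ],
  fingers=0.7,
)

```text
clock: 13.6
ee_pos: [0.4284, -0.3138, 0.1141]
orientation: [-2.493, -1.911, -0.0]
ft_force: [-0.1, -0.5, 0.0]
opening: 0.703
finger_force: 0.0
```

```bash
python3 - <<'E'
from m import *
o,m=st();W=cam('wrist');save(W,'w7')
n=proj(W,[.4297,-.316,.05]);x=cap(W,100,128,n,40,110);print(n,x)
p=onz(W,x[0],x[1],.0485);print(p,tool(o,m,p))
for r in finder.look_for('vial_blue_mid',W)[:2]: b=r['bbox'];print(b,r['confidence'],onz(W,b[0],b[1],.03))
E
```

```text
t 13.6 ee [ 0.4284 -0.3138  0.1141] ydir -15.1 z [-0.     0.001 -1.   ] op 0.703 ff 0.0 ft [-0.1 -0.5  0. ] q6 -0.42
(np.float64(326.6571780831631), np.float64(234.0621673251836)) (np.float64(325.4924924924925), np.float64(230.5915915915916), np.int64(333))
[ 0.42943949 -0.31399997  0.0485    ] [0.01 0.11 6.56]
[327.1, 216.4, 38.4, 45.7] 0.93 [ 0.4314556  -0.31133995  0.03      ]
```

View pics/w7.png

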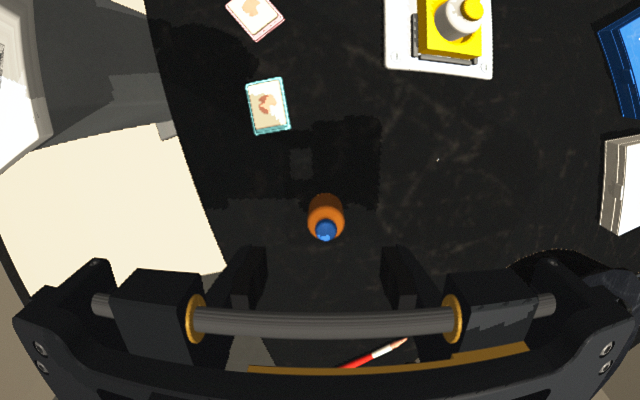

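The amber vial's cap is at (325,230), centred between the fingers. The white vial stands in the yellow pocket at (460,15).

Emit:
play_rows(
  rows=[
    [0,0.1,3,0,0,0],
    [0,0,2.5,0,0,0],
    [0,0,1.3,0,0,0],
    [0,0,0.35,0,0,0],
    [0,0,0,0,0,0],
  ],
)

```text
clock: 14.32
ee_pos: [0.4297, -0.3147, 0.0434]
orientation: [2.492, 1.911, 0.0]
ft_force: [-0.2, -0.2, 0.1]
opening: 0.697
finger_force: 0.0
```

Emit:
play_rows(
  rows=[
    [0,0,0,0,0,0],
    [0,0,0,0,0,0],
    [0,0,0,0,0,0],
    [0,0,0,0,0,0],
    [0,0,0,0,0,0],
  ],
  fingers=0,
)

```text
clock: 14.95
ee_pos: [0.4292, -0.3146, 0.0429]
orientation: [2.493, 1.911, 0.0]
ft_force: [-0.3, -0.4, 1.9]
opening: 0.297
finger_force: 30.0
```

Emit:
play_rows(
  rows=[
    [0,0,-3,0,0,0],
    [0,0,-5,0,0,0],
    [0,1,-5,0,0,0],
    [3.5,1.5,-0.8,0,0,0],
    [5,2,0,0,0,0],
    [5,2,0,0,0,0],
    [5,1.5,0,0,0,0],
    [2.8,0.9,0,0,0,0],
    [0,0,0,0,0,0],
    [0,0,0,0,0,0],
  ],
)

```text
clock: 16.2
ee_pos: [0.5697, -0.1322, 0.1803]
orientation: [-2.492, -1.912, 0.002]
ft_force: [0.8, 0.1, -0.0]
opening: 0.297
finger_force: 30.0
```

```bash
python3 - <<'E'
from m import *
o,m=st();W=cam('wrist');save(W,'w8');S=cam('scene');D=cam('side')
print('microtome top',tri([ray(S,296,261.5),ray(D,305.6,139.4)]))
a=W['frame'][100:300,220:420]
b=D['frame'][180:260,320:400]
p=np.hstack([cv2.resize(a,(400,400),interpolation=2),cv2.resize(b,(400,400),interpolation=2)]);cv2.imwrite('pics/c8.png',p[:,:,::-1])
print('pocket exp',proj(W,[.5783,-.1032,.034]))
h=cv2.cvtColor(W['frame'],cv2.COLOR_RGB2HSV).astype(int);e=proj(W,[.5783,-.1032,.034])
mm=((h[...,0]>100)&(h[...,0]<122)&(h[...,1]>110)&(h[...,2]>60)).astype(np.uint8)
k,l,s,c=cv2.connectedComponentsWithStats(mm);i=1+np.argsort(-s[1:,4])[:4];print(s[i],c[i].round(1))
E
```

```text
t 16.2 ee [ 0.5697 -0.1322  0.1803] ydir -15.0 z [-0.001 -0.    -1.   ] op 0.297 ff 30.0 ft [ 0.8  0.1 -0. ] q6 -0.01
microtome top [0.59203988 0.15501808 0.11628199]
pocket exp (np.float64(324.705666738549), np.float64(162.6771455206115))
[[ 488  173   84  108 4640]
 [ 301  137   49   51 2354]
 [ 308  274   31   30  759]
 [ 481  105   32   21  421]] [[529.7 223.5]
 [324.6 161.2]
 [323.2 288.7]
 [496.1 115.5]]
```

View pics/c8.png

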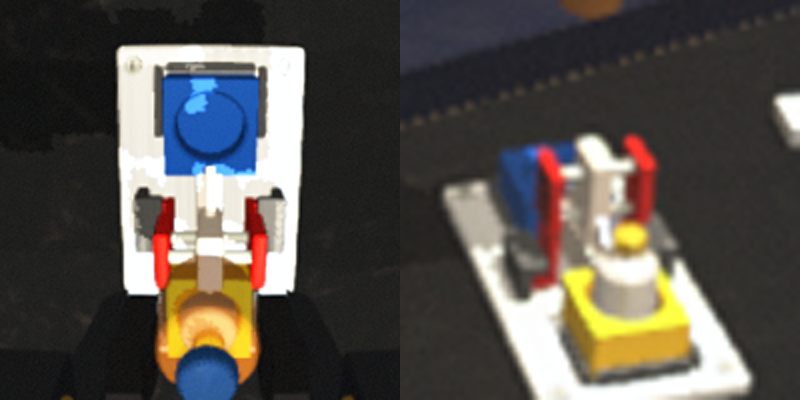

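Crop: the blue rim centre is at about (325.5,162), within 1 px of the predicted spot. In the side view the white vial is seated in the yellow pocket.

Emit:
play_rows(
  rows=[
    [2,0,0,0,0,0],
    [1,0.1,1.5,0,0,0],
    [0.05,0,3.5,0,0,0],
    [0,0,3,0,0,0],
    [0,0,1.5,0,0,0],
    [0,0,0.5,0,0,0],
    [0,0,0,0,0,0],
    [0,0,0,0,0,0],
  ],
)

```text
clock: 17.35
ee_pos: [0.5802, -0.1029, 0.082]
orientation: [2.492, 1.91, 0.002]
ft_force: [-0.3, -1.0, 1.1]
opening: 0.299
finger_force: 30.0
```

```bash
python3 - <<'E'
from m import *
o,m=st();W=cam('wrist');D=cam('side')
a=W['frame'][180:260,280:360];b=D['frame'][190:240,330:380]
p=np.hstack([cv2.resize(a,(400,400),interpolation=2),cv2.resize(b,(400,400),interpolation=2)])
cv2.imwrite('pics/c9.png',p[:,:,::-1])
E
```

```text
t 17.35 ee [ 0.5802 -0.1029  0.082 ] ydir -15.0 z [ 0.002 -0.001 -1.   ] op 0.299 ff 30.0 ft [-0.3 -1.   1.1] q6 0.04
```

View pics/c9.png

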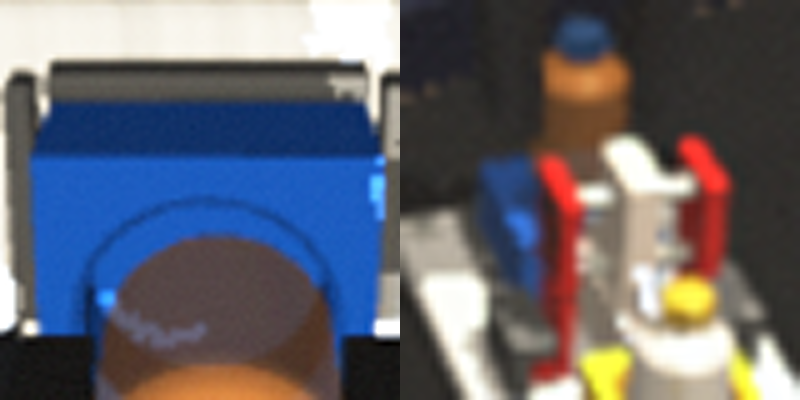

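Crop: the rim centre is at about x 211 and the vial axis at about 217, so the vial is about 0.8 mm off. The far gap matches what the yellow pocket showed. I'll correct it and descend.

Emit:
play_rows(
  rows=[
    [0.08,-0.12,0,0,0,0],
    [0,0,0.3,0,0,0],
    [0,0,0.3,0,0,0],
    [0,0,0.25,0,0,0],
    [0,0,0,0,0,0],
  ],
)

```text
clock: 18.08
ee_pos: [0.5784, -0.102, 0.0721]
orientation: [2.492, 1.911, -0.0]
ft_force: [0.3, -2.8, 0.7]
opening: 0.298
finger_force: 30.0
```

Emit:
play_rows(
  rows=[
    [0,0,0.3,0,0,0],
    [0,0,0.3,0,0,0],
    [0,0,0,0,0,0],
  ],
)

```text
clock: 18.45
ee_pos: [0.5779, -0.1014, 0.0656]
orientation: [-2.493, -1.911, 0.0]
ft_force: [1.5, -1.5, -0.6]
opening: 0.299
finger_force: 30.0
```

Emit:
play_rows(
  rows=[
    [-0.07,0.03,0,0,0,0],
    [0,0,0.3,0,0,0],
    [0,0,0.3,0,0,0],
    [0,0,0,0,0,0],
    [0,0,0,0,0,0],
  ],
)

```text
clock: 19.08
ee_pos: [0.5782, -0.1022, 0.0601]
orientation: [-2.493, -1.911, 0.0]
ft_force: [-0.1, 0.2, 1.2]
opening: 0.293
finger_force: 30.0
```

Emit:
play_rows(
  rows=[
    [0,0,0.1,0,0,0],
    [0,0,0,0,0,0],
    [0,0,0,0,0,0],
  ],
)

```text
clock: 19.45
ee_pos: [0.5783, -0.1023, 0.0593]
orientation: [2.493, 1.911, 0.0]
ft_force: [-0.1, 0.6, -0.7]
opening: 0.299
finger_force: 30.0
```

Emit:
play_rows(
  rows=[
    [0,0,0,0,0,0],
    [0,0,0,0,0,0],
    [0,0,0,0,0,0],
    [0,0,0,0,0,0],
    [0,0,-2,0,0,0],
    [0,0,-4,0,0,0],
    [0,0,-4,0,0,0],
    [-3,0,-1,0,0,0],
    [-4,0,0,0,0,0],
    [-3,0,0,0,0,0],
    [0,0,0,0,0,0],
    [0,0,0,0,0,0],
  ],
  fingers=0.55,
)

```text
clock: 20.95
ee_pos: [0.5527, -0.1986, 0.1701]
orientation: [2.493, 1.911, 0.001]
ft_force: [-0.2, 0.3, 0.3]
opening: 0.548
finger_force: 0.0
```

```bash
python3 - <<'E'
from m import *
o,m=st();W=cam('wrist');D=cam('side');save(W,'w10')
a=W['frame'][60:280,210:430];b=D['frame'][180:260,320:400]
p=np.hstack([cv2.resize(a,(440,440),interpolation=2),cv2.resize(b,(360,440),interpolation=2)]);cv2.imwrite('pics/c10.png',p[:,:,::-1])
# blue vial top cap centre expected for homes
for n,q in (('b',[.5783,-.1028,.066]),('y',[.5535,-.1955,.066])): print(n,'W',np.round(proj(W,q),1),'D',np.round(proj(D,q),1))
print('grip',np.round(proj(W,[.566,-.1492,.073]),1))
E
```

```text
t 20.95 ee [ 0.5527 -0.1986  0.1701] ydir -15.1 z [ 0.001  0.    -1.   ] op 0.548 ff 0.0 ft [-0.2  0.3  0.3] q6 -0.12
b W [323.5  80.9] D [351.  201.8]
y W [323.6 207.2] D [365.4 225.9]
grip [323.7 147.1]
```

View pics/c10.png

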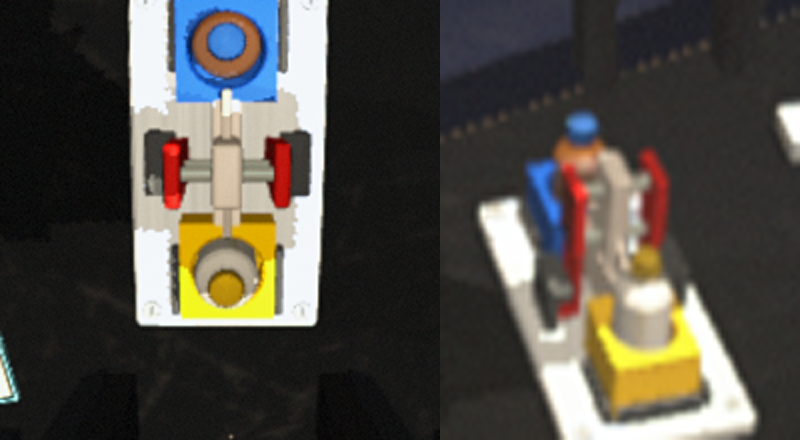

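The view shows both vials seated: blue cap at crop (227,40), yellow cap at (227,287). The paddles are centred at about crop x 227, so the grip is aligned. I'll move over it, descend and pinch.

Emit:
play_rows(
  rows=[
    [2.5,0,0,0,0,0],
    [2.7,0,0,0,0,0],
    [0,0,3,0,0,0],
    [0,0,4,0,0,0],
    [0,0,2.5,0,0,0],
    [0,0,1.3,0,0,0],
    [0,0,0,0,0,0],
    [0,0,0,0,0,0],
  ],
  fingers=0.8,
)

```text
clock: 22.05
ee_pos: [0.5669, -0.1488, 0.0625]
orientation: [2.491, 1.911, 0.002]
ft_force: [0.6, 0.2, 0.4]
opening: 0.799
finger_force: 0.0
```

Emit:
play_rows(
  rows=[
    [0,-0.05,0.1,0,0,0],
    [0,0,0,0,0,0],
    [0,0,0,0,0,0],
    [0,0,0,0,0,0],
    [0,0,0,0,0,0],
    [0,0,0,0,0,0],
    [0,0,0,0,0,0],
    [0,0,0,0,0,0],
  ],
  fingers=0,
)

```text
clock: 23.05
ee_pos: [0.566, -0.1488, 0.0612]
orientation: [2.492, 1.911, 0.001]
ft_force: [-0.5, -0.4, 5.4]
opening: 0.325
finger_force: 30.0
```

Emit:
play_rows(
  rows=[
    [0,0,-0.3,0,0,0],
    [0,0,-0.5,0,0,0],
    [0,0,-0.7,0,0,0],
    [0,0,0,0,0,0],
  ],
)

```text
clock: 23.55
ee_pos: [0.5655, -0.1486, 0.0758]
orientation: [2.493, 1.911, 0.0]
ft_force: [0.6, -0.7, -2.6]
opening: 0.324
finger_force: 30.0
```

The wrist force of −2.6 N matches the loaded carrier hanging free, so I'll keep lifting.

Emit:
play_rows(
  rows=[
    [0,0,-0.8,0,0,0],
    [0,0,-1.2,0,0,0],
    [0,0,-1.6,0,0,0],
    [0,0,-1.6,0,0,0],
    [0,0,-1.6,0,0,0],
    [0,0,-1.2,0,0,0],
    [0,0,-0.7,0,0,0],
    [0,0,-0.3,0,0,0],
    [0,0,0,0,0,0],
    [0,0,0,0,0,0],
    [0,0,0,0,0,0],
    [0,0,0,0,0,0],
  ],
)

```text
clock: 25.05
ee_pos: [0.5652, -0.1485, 0.1649]
orientation: [-2.493, -1.911, 0.001]
ft_force: [-0.6, -0.2, -2.0]
opening: 0.325
finger_force: 30.0
```

```bash
python3 - <<'E'
from m import *
o,m=st();D=cam('side');S=cam('scene')
a=D['frame'][130:270,280:420];b=S['frame'][110:230,250:370]
p=np.hstack([cv2.resize(a,(400,400),interpolation=2),cv2.resize(b,(400,400),interpolation=2)]);cv2.imwrite('pics/c11.png',p[:,:,::-1])
c=finder.look_for('carrier',D)[:1];print(c)
for n,z in (('yellow block top ctr',.135),): print(proj(D,[.5535,-.1955,z]),proj(D,[.5535,-.1955,.034]))
h=cv2.cvtColor(D['frame'],cv2.COLOR_RGB2HSV).astype(int)
v,u=np.nonzero((h[...,0]>=22)&(h[...,0]<=33)&(h[...,1]>150)&(h[...,2]>80));k=(abs(u-365)<40)&(abs(v-205)<60);print('yellow px',u[k].mean(),v[k].mean(),k.sum())
E
```

```text
t 25.05 ee [ 0.5652 -0.1485  0.1649] ydir -15.0 z [-0.001  0.    -1.   ] op 0.325 ff 30.0 ft [-0.6 -0.2 -2. ] q6 -0.04
[{'bbox': [360.6, 190.5, 44.9, 49.2], 'confidence': 0.65}]
(np.float64(367.91673980561046), np.float64(197.35388028250125)) (np.float64(364.3026843820838), np.float64(238.34312072247505))
yellow px 368.19786096256684 196.6096256684492 187
```

```bash
python3 -c "
from h import *
print(env.close_job())"
```

```text
the job is handed in; nothing more can be done
None
```

I handed the job in with the carrier, both vials seated, held by its pinched catches about 11 cm above the bench; arm pose, wrist force and one side-camera measurement agree, but I got no verdict back, and I viewed 11 pictures, one over the limit of 10.

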